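# Set a brass plate over the ledge's end for filing

### The arm

A 6-joint arm with a two-finger parallel gripper is mounted at the origin on the work surface. World frame = base frame: x ahead of the robot, y to its left, z up, the work surface at z = 0. Lengths are in m, angles in rad, forces in N, time in s.
With the tool pointing down it reaches from about 0.375 to 0.9 m from the base axis. Payload 3.1 kg.
Tool frame: the origin (TCP) lies where the fingers leave the gripper's body, on its centre line; the fingertips stand 73 mm ahead of it and the grasp point (between the pads) lies 54 mm ahead of it; z points along the fingers, y is the line along which they close (so a half turn about z gives the same grasp; the last joint's range is limited). The gripper opens to 85 mm and grips with 20 to 120 N. Pads are 22 mm wide; open, the fingers measure 114 mm over their backs; the gripper's body (76 mm by 85 mm) begins 54 mm behind the grasp point. The pads swing forward as they close: fully open they stand 13 mm farther back than shut.
Start: joints at [-1.313, 0.527, 1.433, -0, 1.181, -0.178], TCP at [0.264, -0.567, 0.304] pointing down, gripper open.
Joint ranges: [-3.08, 3.08], [-0.75, 2.2], [0.22, 2.44], [-1.43, 4.57], [0, 2.65], [-2.85, 2.85]. Speed limits (rad/s): [2.79, 2.79, 3.14, 3.14, 3.14, 3.14].

### API

Orientations are given as a unit quaternion [x, y, z, w].
In Python, from station import manip gives the robot as it stands.
- The arm moves only by the shell command python3 -m crank 'ROWS' [FORCE]. ROWS is JSON, a list of rows, each an object with "dp": the shift along the tool's x, y, z normalised to -1 to 1, where 1 is 50 cm, a list of three; "delta_rot": the turn, a rotation vector about the tool's x, y, z normalised to -1 to 1, where 1 is 2 pi rad, a list of three; "fingers": the opening, from -1 (shut) to 1 (fully open). A call has 1 to 12 rows; each row shifts and turns the commanded pose from where the row before left it, along the tool's axes as they then stand; what a row does not reach is not made up. A row lasts 1/12 s, in which the tool goes at most 41.7 mm and 7.16 degrees, less where a joint would pass 70% of its speed; a pose out of reach is approached as far as the arm can. A call with a number of a shift or a turn outside -1 to 1 is refused whole. A call with a gripper value outside its range is refused whole. The fingers move at their own pace and stop on an object; FORCE is the grip in N (left out, the last holds). Time passes only in rows, so rows that do not move let the fingers close. It gives the time, the measured TCP pose, the force, the opening and the grip force at its end, in the units of the state.
- manip.sense(): the state, without advancing time (a new reading comes with each control period).
- manip.snapshot(name): name is "scene" or "top" or "wrist"; returns (picture, depth): 400x640x3 uint8, red, green, blue; 400x640 float32, m along the optical axis (not along the pixel's ray), 0 where there is no reading.
- manip.camera_model(name): a dict with "fx", "fy", "cx", "cy" (pixels), "k1" (the pictures are not rectified: a ray, as slopes to the right and down, at radius r is drawn at 1 + k1 r^2 times it, then the intrinsics apply), "origin" and "attitude" of the camera in the world. Camera axes: x right, y up, looking along -z (the intrinsics and any distortion apply to the point x, -y, -z); pixel columns grow to the right and rows downward; lengths in m; the calibration is good to about 2 mm. A picture is of the moment at which its call begins: read the wrist's pose just before it. camera_model takes no time and is no camera call; for the wrist camera it gives the pose at the moment of the call.
- manip.sign_off(): hands the job in; it is judged then, once.
The state is a dict: "t": time; "q": joint angles; "qd": joint speeds; "tau": joint torques, N m; "tcp_pos": TCP position; "tool_rot": TCP orientation; "force": force on the tool from outside, world axes, zero at the start; "ft_torque": the same for the moment, N m; "finger_gap": opening from 0.0 (shut) to 1.0 (fully open); "gripper_force": force on a finger pad.
Only numpy, scipy, OpenCV 4.12 (cv2) and the standard library are available. Lean on these libraries where they do the work, as an engineer would, in place of code of your own. Each camera call takes 0.05 s, during which the arm holds its last target. There are 200 camera calls.

### The job

On the jeweller's bench, slide the brass plate along the wooden ledge by pushing its right-hand edge with the fingertips, towards the end where the hold-down arm is (the left, as seen from the robot), until it overhangs there and the black line across the plate lies over that end of the ledge, with the plate still flat and about square to the ledge. Then push the red tab to swing the hold-down arm right round to its stop, square across the plate, and move clear. Only push: do not lift or tip the plate, leave the arm parked until the plate is in place, and leave the other tools where they lie.

Things in the scene. Friction and masses are not known exactly. Their poses are not given: they have to be found in the camera images.
- ledge: Sizes in mm. Fixed reddish-brown wooden ledge on the bench; yaw -0.3 to 0.4 rad. Origin on the bench top; x points away from the robot, y left along the ledge. Wood spans x -50 to +75, y -150 to +150; its top, carrying the plate, is 40 above the bench. A light wooden fence, x 45 to 57, rising 14 above that top, runs along the whole far side; the robot side is open.
- ledge_end (a point): Middle of the upper edge of the ledge's left end, on its top (ledge frame x 0, y +150, z 40); same axes as the ledge. The plate is pushed towards and past this end.
- blank: The brass plate, a loose flat blank 56 wide (x) x 90 long (y) x 6 thick, 170 to 340 g, lying flat on the ledge about its middle or right half, up to 0.1 rad askew, its far edge 8 to 29 from the fence. Origin: centre of its underside. Its +y is the long direction, towards the ledge's left end.
- blank_line (a point): Middle of the black line drawn across the plate's upper face, parallel to its left (leading) end and 25 from it (plate frame y +20, z 6).
- holddown (a joint): Angle (rad) of the steel hold-down arm. 0: it points along the ledge's +y, past its left end (starts 0 to 0.3). Grows counter-clockwise from above; at 1.57, its stop, it points to the ledge's -x, across the plate. It stays where left; about 1 N at the tab moves it. Arm: 14 wide, 100 long from the pivot, 57 to 64 above the bench, so it passes 11 above the plate.
- holddown_pivot (a point): The hold-down's pivot axis behind the fence (ledge frame x +66, y +105), 58 above the bench; the pivot's cap is 20 in diameter and ends 72 above the bench.
- holddown_tab (a point): Centre of the upright red tab on the arm's outer end, the part to push: 80 from the pivot axis, 36 long along the arm, 6 thick, 36 high; its centre is 82 above the bench, its top 100. Its thin direction is across the arm, so its flat faces are what one pushes.
- hammer: Bystander, loose: chasing hammer with a wooden handle, 220 long, lying on the bench in front of the ledge (robot side). Origin: on its underside.
- tin: Bystander, loose: small round aluminium tin, 40 diameter, 32 high, standing on the bench in front of the ledge near its left end. Origin: on its underside.
- tape: Bystander, loose: yellow roll of tape lying flat, 90 diameter, 19 high, on the bench beyond the ledge. Origin: on its underside.
- file: Bystander, loose: flat file with a wooden handle, 210 long, 22 high, lying on the bench beyond the ledge. Origin: on its underside.
- jar: Bystander, loose: small amber glass jar with a black cap, 48 diameter, 65 high, standing on the right of the bench. Origin: on its underside.
- saw: Bystander, loose: steel jeweller's saw frame with a black handle, about 330 x 160, 26 high, lying on the left of the bench. Origin: on its underside.
- pliers: Bystander, loose: pliers with green handles, 170 long, 14 high, lying on the right of the bench. Origin: on its underside.
There are look-alikes about, which are no part of the job. There is more than one size of the blank; the job needs the middle-sized.

How it is judged:
By the outcome, as a careful person would: the job done as asked, in the order asked, and still so for the second after the job is handed in, with the robot touching nothing.
It also fails if it takes over 54 s, if anything falls off the work surface, if the arm or the gripper's body presses on something with over 40 N, if the wrist force passes 120 N, or if a joint passes its speed limit or range.

## Working session

There is one attempt and no reset: what is moved stays moved. The work goes in short steps, Python scripts to look and compute and a shell command to move; the robot and the scene stay as the last step left them, time stands still between calls to the robot, and variables do not carry over. Pictures are saved under pics/ and viewed, at most 10 in all, crops included, and the job is handed in when it is done.

```bash
mkdir -p pics; cat > h.py <<'E'
import numpy as np, cv2
from station import manip
from scipy.spatial.transform import Rotation as R
def rot(a):
    a=np.array(a,float)
    return a if a.shape==(3,3) else R.from_quat(a).as_matrix()
def snap(n,f=None):
    c=manip.camera_model(n); p,d=manip.snapshot(n)
    if f: cv2.imwrite('pics/'+f,p[:,:,::-1])
    return c,p,d
def ray(c,uv):
    uv=np.array(uv,float).reshape(-1,2)
    K=np.array([[c['fx'],0,c['cx']],[0,c['fy'],c['cy']],[0,0,1.]])
    s=cv2.undistortPoints(uv[:,None],K,np.array([c['k1'],0,0,0.]))[:,0]
    return np.c_[s[:,0],-s[:,1],-np.ones(len(s))]@rot(c['attitude']).T
def plane(c,uv,z):
    r=ray(c,uv); o=np.array(c['origin'])
    return o+r*((z-o[2])/r[:,2])[:,None]
E
python3 - <<'E'
from h import *
for n in('scene','top'):
    c,p,d=snap(n,n+'0.png'); print(c)
    np.savez(n+'0.npz',p=p,d=d)
print(manip.sense())
E
```

```text
{'fx': 379.71373157572833, 'fy': 379.71373157572833, 'cx': 319.502781410384, 'cy': 195.7922135978534, 'k1': -0.009342373522242955, 'origin': array([ 1.01823506, -0.76670875,  0.9826396 ]), 'attitude': array([0.36284689, 0.11178247, 0.28355669, 0.88059208])}
{'fx': 478.0474014999606, 'fy': 478.0474014999606, 'cx': 320.4251575076236, 'cy': 200.45398054544293, 'k1': -0.025364599624942245, 'origin': array([ 0.42396253, -0.05522689,  1.41324657]), 'attitude': array([ 0.02307483, -0.01015697, -0.70167599,  0.71205   ])}
{'t': 0.1, 'q': array([-1.31352660e+00,  5.28384987e-01,  1.43375411e+00, -7.25758614e-07,
        1.18136932e+00, -1.78472972e-01]), 'qd': array([-1.42891518e-03, -2.38175509e-03, -1.27612827e-03,  5.70788947e-04,
       -5.00360254e-04, -5.18192518e-05]), 'tau': array([-5.08134490e-04, -4.43306208e+01, -1.78585535e+01, -1.81060282e-04,
        3.89088425e-03,  2.29853504e-05]), 'tcp_pos': array([ 0.2637185 , -0.5661005 ,  0.30303046]), 'tool_rot': array([ 9.76359295e-01,  2.16151820e-01, -3.80643641e-05, -9.57120742e-04]), 'force': array([ 0.28699932, -1.16331167, -0.65325314]), 'ft_torque': array([ 0.04612998, -0.00977749, -0.05451775]), 'gripper_force': 0.0, 'finger_gap': 0.9993731511315819}
```

View pics/top0.png

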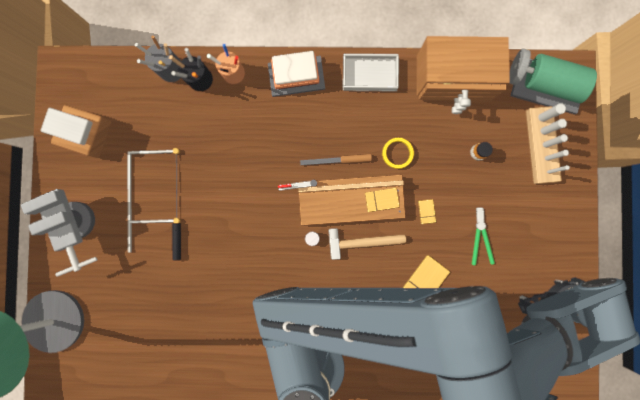

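View pics/scene0.png

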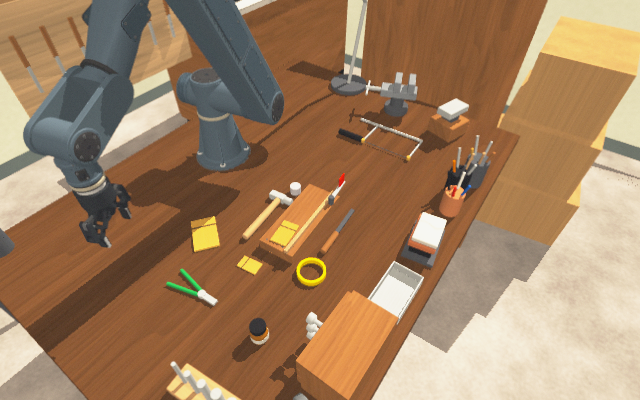

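Candidate plates in the top picture are (383,200) on the ledge, a smaller one at (428,211) on the bench, and a larger one at (428,272) on the bench. The one on the ledge fits: it is middle-sized and lies on the ledge. I'll confirm with a crop.

```bash
python3 - <<'E'
from h import *
p=np.load('top0.npz')['p']
cv2.imwrite('pics/crop0.png',cv2.resize(p[165:265,270:450,::-1],None,fx=4.4,fy=4.4,interpolation=cv2.INTER_CUBIC))
c=manip.camera_model('top'); h=cv2.cvtColor(p,cv2.COLOR_RGB2HSV)
for u,v in[(383,200),(350,190),(320,205),(395,215),(290,186),(330,184),(428,211),(230,240)]: print((u,v),p[v,u],h[v,u])
y=cv2.inRange(h,(18,120,150),(26,255,255)); y[:160]=0
n,l,s,ce=cv2.connectedComponentsWithStats(y)
for i in range(1,n):
    if s[i,4]>60:
        P=plane(c,np.argwhere(l==i)[:,::-1],0.046 if 360<ce[i][0]<405 and ce[i][1]<212 else .006)[:,:2]
        r=cv2.minAreaRect((P*1000).astype(np.float32)); print(ce[i],s[i],r)
E
```

```text
(383, 200) [255 212 113] [ 21 142 255]
(350, 190) [205 145  87] [ 15 147 205]
(320, 205) [200 139  85] [ 14 147 200]
(395, 215) [197 137  85] [ 14 145 197]
(290, 186) [175  64  57] [  2 172 175]
(330, 184) [206 146  90] [ 14 144 206]
(428, 211) [255 215 115] [ 21 140 255]
(230, 240) [139  91  56] [ 13 152 139]
[381.67563291 199.41613924] [365 188  34  24 632] ((493.678466796875, -205.0015106201172), (56.31431198120117, 93.88343048095703), 9.580824851989746)
[426.65819209 211.25988701] [418 199  18  25 354] ((462.8927001953125, -341.4179992675781), (70.39857482910156, 44.43309783935547), 7.4398956298828125)
[427.47942158 274.53058954] [403 255  47  33 899] ((264.9334716796875, -341.44586181640625), (83.57122802734375, 119.42947387695312), 53.61468505859375)
```

View pics/crop0.png

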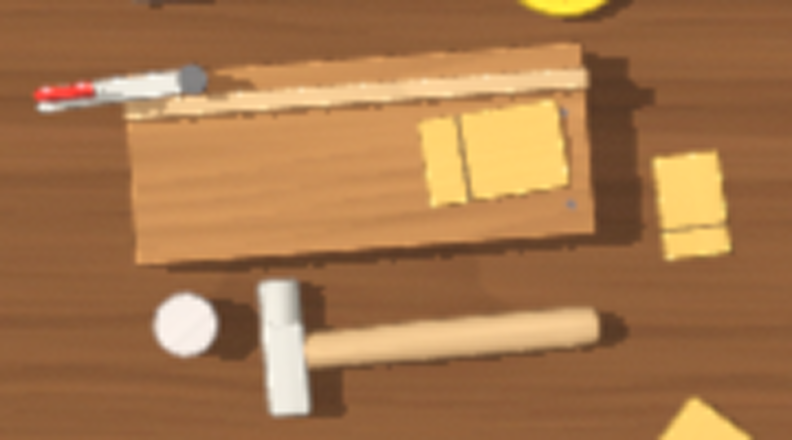

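The crop confirms that the ledge plate (crop 418–570, 100–207) is the middle size, with its line near the left end (461,160). The ledge's near corners are at (136,264) and (595,233), its far right at (581,44). The pivot is at (192,79) and the tab at (65,95).

```bash
cat >> h.py <<'E'
def led(P,L):  # world xy -> ledge frame mm
    x,y,a=L; d=np.atleast_2d(P)[:,:2]-[x,y]; c,s=np.cos(a),np.sin(a)
    return np.c_[d[:,0]*c+d[:,1]*s,-d[:,0]*s+d[:,1]*c]*1000
def wor(p,L):
    x,y,a=L; c,s=np.cos(a),np.sin(a); p=np.atleast_2d(p)/1000.
    return np.c_[x+p[:,0]*c-p[:,1]*s,y+p[:,0]*s+p[:,1]*c]
E
python3 - <<'E'
from h import *
c=manip.camera_model('top')
f=lambda x,y,z: plane(c,[(270+(x+.5)/4.4-.5,165+(y+.5)/4.4-.5)],z)[0,:2]
nl,nr,fr=f(136,264,.04),f(595,233,.04),f(581,44,.04)
print(nl,nr,fr,np.linalg.norm(nl-nr),np.linalg.norm(fr-nr))
d=(nl-nr); a=np.arctan2(-d[0],d[1]); ex=np.array([np.cos(a),np.sin(a)])
m=(nl+nr)/2+ex*.05; L=(m[0],m[1],a); print('L',L)
np.save('L.npy',L)
print('far right',led(fr,L),'pivot',led(f(192,79,.072),L),'tab',led(f(65,94,.1),L), 'fence',led(f(128,105,.054),L),led(f(587,70,.054),L))
p=np.load('top0.npz')['p'];h=cv2.cvtColor(p,cv2.COLOR_RGB2HSV)
y=cv2.inRange(h,(18,120,150),(26,255,255)); y[:185]=0;y[215:]=0;y[:,:360]=0;y[:,406:]=0
P=plane(c,np.argwhere(y>0)[:,::-1],.046); r=cv2.minAreaRect(led(P,L).astype(np.float32)); print(r,cv2.boxPoints(r).tolist())
for n,uv,z in(('tin',(186,324),.032),('hammer head',(285,350),.02)): print(n,led(f(*uv,z),L))
print('plate r edge mid world',wor(r[0],L))
E
```

```text
[0.41810868 0.02646985] [ 0.44274726 -0.27222528] [ 0.56612914 -0.26225563] 0.2997095964981494 0.12378401306578757
L (np.float64(0.48025873294332116), np.float64(-0.11876730894903853), np.float64(0.08230105470411621))
far right [[  73.78383984 -150.061884  ]] pivot [[ 65.53807097 104.45557041]] tab [[ 59.17313906 183.79583415]] fence [[ 53.08357248 147.4850577 ]] [[  55.41400413 -150.43049867]]
((6.285192489624023, -87.04554748535156), (56.31432342529297, 93.88343811035156), 4.86531400680542) [[-25.751815795898438, -42.66108322143555], [-17.78921127319336, -136.20623779296875], [38.322200775146484, -131.4300079345703], [30.359596252441406, -37.884857177734375]]
tin [[-91.38869074 120.17095755]]
hammer head [[-113.18391059   56.51793371]]
plate r edge mid world [[ 0.49367851 -0.20500153]]
```

```bash
python3 -m crank '[{"dp":[0,0,0],"delta_rot":[0,0,-0.0194],"fingers":-0.6},{"dp":[0,0,0],"delta_rot":[0,0,-0.0194],"fingers":-0.6},{"dp":[0,0,0],"delta_rot":[0,0,-0.0194],"fingers":-0.6},{"dp":[0,0,0],"delta_rot":[0,0,-0.0194],"fingers":-0.6},{"dp":[0,0,0],"delta_rot":[0,0,-0.0194],"fingers":-0.6},{"dp":[0,0,0],"delta_rot":[0,0,-0.0194],"fingers":-0.6},{"dp":[0,0,0],"delta_rot":[0,0,-0.0194],"fingers":-0.6},{"dp":[0,0,0],"delta_rot":[0,0,-0.0194],"fingers":-0.6},{"dp":[0,0,0],"delta_rot":[0,0,-0.0194],"fingers":-0.6},{"dp":[0,0,0],"delta_rot":[0,0,-0.0194],"fingers":-0.6},{"dp":[0,0,0],"delta_rot":[0,0,0],"fingers":-0.6}]'
cat > go.py <<'E'
# go.py x y z : TCP target in ledge mm (z above bench) -> tool-axis dp units, yaw error units
import sys; from h import *
L=np.load('L.npy'); s=manip.sense(); T=rot(s['tool_rot']); t=list(map(float,sys.argv[1:4]))
w=np.r_[wor(t[:2],L)[0],t[2]/1000]-s['tcp_pos']
print('ledge tcp',led(s['tcp_pos'],L).round(1),round(s['tcp_pos'][2],4),'dp',(T.T@w/.5).round(4))
v=np.arctan2(T[1,1],T[0,1])-L[2]; print('tool y rel ledge x',round(v,4),'rot z',round(v/2/np.pi,4),'tilt',T[:2,2].round(4),'q',s['q'].round(2),'F',s['force'].round(1),'gap',round(s['finger_gap'],3),'t',round(s['t'],2))
E
python3 go.py 5 -168 200
```

```text
t: 1.02
tcp_pos: [0.2638, -0.5662, 0.3033]
tool_rot: [0.676, 0.737, 0.0, -0.001]
force: [0.3, -0.6, -0.4]
finger_gap: 0.203
gripper_force: 0.0
ledge tcp [[-252.5 -428.2]] 0.3033 dp [0.5182 0.517  0.2072]
tool y rel ledge x 0.0037 rot z 0.0006 tilt [-0.0003  0.0012] q [-1.31  0.53  1.43 -0.    1.18 -1.4 ] F [ 0.3 -0.6 -0.4] gap 0.203 t 1.02
```

```bash
python3 -m crank '[{"dp":[0.0518,0.0517,0.02],"delta_rot":[0,0,0.0006],"fingers":-0.6},{"dp":[0.0518,0.0517,0.02],"delta_rot":[0,0,0],"fingers":-0.6},{"dp":[0.0518,0.0517,0.02],"delta_rot":[0,0,0],"fingers":-0.6},{"dp":[0.0518,0.0517,0.02],"delta_rot":[0,0,0],"fingers":-0.6},{"dp":[0.0518,0.0517,0.02],"delta_rot":[0,0,0],"fingers":-0.6},{"dp":[0.0518,0.0517,0.02],"delta_rot":[0,0,0],"fingers":-0.6},{"dp":[0.0518,0.0517,0.02],"delta_rot":[0,0,0],"fingers":-0.6},{"dp":[0.0518,0.0517,0.02],"delta_rot":[0,0,0],"fingers":-0.6},{"dp":[0.0518,0.0517,0.02],"delta_rot":[0,0,0],"fingers":-0.6},{"dp":[0.0518,0.0517,0.02],"delta_rot":[0,0,0],"fingers":-0.6},{"dp":[0,0,0],"delta_rot":[0,0,0],"fingers":-0.6},{"dp":[0,0,0],"delta_rot":[0,0,0],"fingers":-0.6}]'
python3 go.py 5 -168 115
python3 -c "
from h import *
snap('scene','s1.png'); snap('wrist','w1.png')
a=cv2.imread('pics/s1.png')[150:290,200:380]; a=cv2.resize(a,(360,280))
cv2.imwrite('pics/c1.png',np.hstack([cv2.resize(a,(400,311)),cv2.resize(cv2.imread('pics/w1.png'),(400,250))[:,:].copy() if 0 else cv2.copyMakeBorder(cv2.resize(cv2.imread('pics/w1.png'),(400,250)),0,61,0,0,0)]))"
```

```text
t: 2.02
tcp_pos: [0.5014, -0.2854, 0.203]
tool_rot: [0.678, 0.735, -0.0, -0.001]
force: [0.3, -0.1, -0.1]
finger_gap: 0.197
gripper_force: 0.0
ledge tcp [[   7.3 -167.8]] 0.203 dp [-0.0006 -0.0044  0.176 ]
tool y rel ledge x -0.0004 rot z -0.0001 tilt [-0.0017  0.0013] q [-0.71  0.6   1.64 -0.    0.9  -0.79] F [ 0.3 -0.1 -0.1] gap 0.197 t 2.02
```

View pics/c1.png

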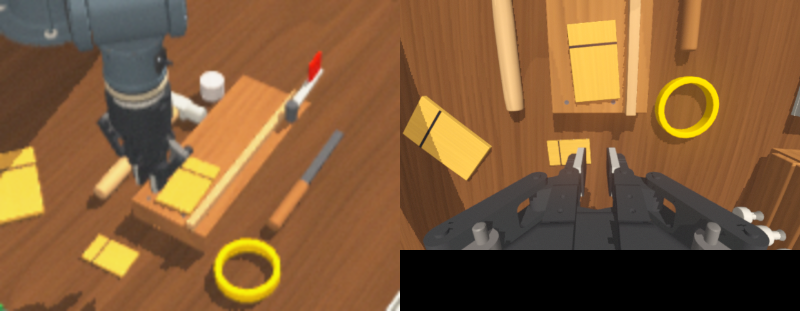

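The left view shows the gripper just off the ledge's right end. The wrist view shows the plate at (592,60), ahead of the fingertips at (582,155) and (612,155). Next I go down beside the right-hand edge.

```bash
python3 -m crank '[{"dp":[0,-0.0044,0.05],"delta_rot":[0,0,0],"fingers":-0.6},{"dp":[0,0,0.05],"delta_rot":[0,0,0],"fingers":-0.6},{"dp":[0,0,0.04],"delta_rot":[0,0,0],"fingers":-0.6},{"dp":[0,0,0.02],"delta_rot":[0,0,0],"fingers":-0.6},{"dp":[0,0,0.016],"delta_rot":[0,0,0],"fingers":-0.6},{"dp":[0,0,0],"delta_rot":[0,0,0],"fingers":-0.6},{"dp":[0,0,0],"delta_rot":[0,0,0],"fingers":-0.6}]'
python3 go.py 5 -150 115
python3 -c "
from h import *
snap('scene','s2.png'); c,p,d=snap('wrist','w2.png')
a=cv2.imread('pics/s2.png')[180:270,220:350]
cv2.imwrite('pics/c2.png',cv2.hconcat([cv2.resize(a,(400,277)),cv2.resize(cv2.imread('pics/w2.png'),(400,277))]))"
```

```text
t: 2.7
tcp_pos: [0.4985, -0.2887, 0.1163]
tool_rot: [0.679, 0.734, -0.0, 0.0]
force: [0.2, -0.3, 0.9]
finger_gap: 0.201
gripper_force: 0.0
ledge tcp [[   4.2 -170.8]] 0.1163 dp [0.0417 0.0015 0.0027]
tool y rel ledge x -0.0035 rot z -0.0006 tilt [ 0.0006 -0.0006] q [-0.72  0.73  1.69 -0.    0.72 -0.8 ] F [ 0.2 -0.3  0.9] gap 0.201 t 2.7
```

View pics/c2.png

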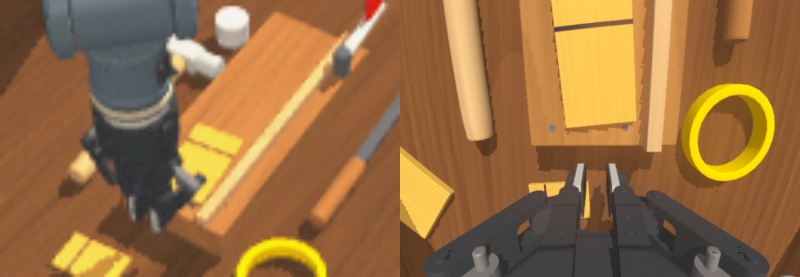

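The wrist view shows the tips (580,165) and (612,165) clear of the ledge's right end and lined up behind the plate. I'll lower 2 mm and begin the push.

```bash
python3 -m crank '[{"dp":[0.008,0.001,0.004],"delta_rot":[0,0,-0.0006],"fingers":-0.6},{"dp":[0.008,0,0],"delta_rot":[0,0,0],"fingers":-0.6},{"dp":[0.008,0,0],"delta_rot":[0,0,0],"fingers":-0.6},{"dp":[0.008,0,0],"delta_rot":[0,0,0],"fingers":-0.6},{"dp":[0.008,0,0],"delta_rot":[0,0,0],"fingers":-0.6},{"dp":[0.008,0,0],"delta_rot":[0,0,0],"fingers":-0.6},{"dp":[0.008,0,0],"delta_rot":[0,0,0],"fingers":-0.6},{"dp":[0.008,0,0],"delta_rot":[0,0,0],"fingers":-0.6},{"dp":[0.008,0,0],"delta_rot":[0,0,0],"fingers":-0.6},{"dp":[0.008,0,0],"delta_rot":[0,0,0],"fingers":-0.6},{"dp":[0.008,0,0],"delta_rot":[0,0,0],"fingers":-0.6},{"dp":[0.008,0,0],"delta_rot":[0,0,0],"fingers":-0.6}]'
python3 go.py 5 74 115
cat > pl.py <<'E'
# plate pose in the ledge frame: wrist (if line/edges seen) and top/scene pictures, yellow within the ledge outline
from h import *
L=np.load('L.npy')
for n in('wrist','scene','top'):
    c,p,d=snap(n); h=cv2.cvtColor(p,cv2.COLOR_RGB2HSV)
    m=cv2.inRange(h,(18,110,120),(27,255,255))
    n_,l,s,ce=cv2.connectedComponentsWithStats(m)
    g=np.zeros((0,2),np.float32)
    for i in range(1,n_):
        if s[i,4]<25: continue
        uv=np.argwhere(l==i)[:,::-1]; P=led(plane(c,uv,.046),L).astype(np.float32); q=P.mean(0)
        if abs(q[0])<38 and -150<q[1]<200: g=np.vstack([g,P])
    if len(g):
        r=cv2.minAreaRect(g); print(n,len(g),'rect',np.round(r[0],1),np.round(r[1],1),round(r[2],1))
    k=cv2.morphologyEx(m,cv2.MORPH_CLOSE,np.ones((9,9)))&(h[:,:,2]<150).astype(np.uint8)*255 if n!='top' else cv2.morphologyEx(m,cv2.MORPH_CLOSE,np.ones((5,5)))&~m
    P=led(plane(c,np.argwhere(k>0)[:,::-1],.046),L) if k.any() else np.zeros((0,2))
    P=P[(abs(P[:,0])<38)&(P[:,1]>-150)&(P[:,1]<200)]
    if len(P)>5: f=np.polyfit(P[:,0],P[:,1],1); print(n,'line y mean',P.mean(0).round(1),'slope',f[0].round(3),len(P))
E
python3 pl.py
```

```text
t: 3.8
tcp_pos: [0.4951, -0.2397, 0.114]
tool_rot: [0.677, 0.736, 0.0, 0.0]
force: [0.6, -1.6, -0.1]
finger_gap: 0.203
gripper_force: 0.7
ledge tcp [[   4.9 -121.8]] 0.114 dp [ 0.3916  0.0009 -0.0022]
tool y rel ledge x 0.0015 rot z 0.0002 tilt [ 0.0005 -0.0004] q [-0.65  0.72  1.76 -0.    0.66 -0.74] F [ 0.6 -1.6 -0.1] gap 0.203 t 3.8
wrist 22331 rect [  9.4 -65. ] [90.3 56.3] 90.0
wrist line y mean [  6.8 -45. ] slope -0.0 571
scene 269 rect [ 16.7 -50.2] [ 70.3 182.3] 0.1
scene line y mean [ 15.9 -73.8] slope -0.688 71
top 98 rect [ 24.9 -62. ] [48.6 25.8] 86.1
```

The wrist view gives a clean 90x56 rectangle, square to the ledge, with the line at y = -45. That leaves 195 mm to go.

```bash
python3 -m crank '[{"dp":[0.009,0,0],"delta_rot":[0,0,0],"fingers":-0.6},{"dp":[0.009,0,0],"delta_rot":[0,0,0],"fingers":-0.6},{"dp":[0.009,0,0],"delta_rot":[0,0,0],"fingers":-0.6},{"dp":[0.009,0,0],"delta_rot":[0,0,0],"fingers":-0.6},{"dp":[0.009,0,0],"delta_rot":[0,0,0],"fingers":-0.6},{"dp":[0.009,0,0],"delta_rot":[0,0,0],"fingers":-0.6},{"dp":[0.009,0,0],"delta_rot":[0,0,0],"fingers":-0.6},{"dp":[0.009,0,0],"delta_rot":[0,0,0],"fingers":-0.6},{"dp":[0.009,0,0],"delta_rot":[0,0,0],"fingers":-0.6},{"dp":[0.009,0,0],"delta_rot":[0,0,0],"fingers":-0.6},{"dp":[0.009,0,0],"delta_rot":[0,0,0],"fingers":-0.6},{"dp":[0.009,0,0],"delta_rot":[0,0,0],"fingers":-0.6}]'
python3 go.py 6 74 115; python3 pl.py | grep wrist
```

```text
t: 4.95
tcp_pos: [0.4904, -0.1856, 0.1139]
tool_rot: [0.677, 0.736, -0.0, -0.0]
force: [0.1, -0.9, 0.0]
finger_gap: 0.196
gripper_force: 0.6
ledge tcp [[  4.6 -67.4]] 0.1139 dp [ 0.2829  0.0033 -0.0022]
tool y rel ledge x 0.0017 rot z 0.0003 tilt [-0.0001  0.0001] q [-0.58  0.7   1.82 -0.    0.62 -0.66] F [ 0.1 -0.9  0. ] gap 0.196 t 4.95
wrist 22367 rect [  9.  -10.6] [56.3 90.3] 0.0
wrist line y mean [6.5 9.4] slope 0.0 564
```

Tracking well. The next two calls cover 108 of the 140.6 mm left.

```bash
python3 -m crank '[{"dp":[0.009,0,0],"delta_rot":[0,0,0],"fingers":-0.6},{"dp":[0.009,0,0],"delta_rot":[0,0,0],"fingers":-0.6},{"dp":[0.009,0,0],"delta_rot":[0,0,0],"fingers":-0.6},{"dp":[0.009,0,0],"delta_rot":[0,0,0],"fingers":-0.6},{"dp":[0.009,0,0],"delta_rot":[0,0,0],"fingers":-0.6},{"dp":[0.009,0,0],"delta_rot":[0,0,0],"fingers":-0.6},{"dp":[0.009,0,0],"delta_rot":[0,0,0],"fingers":-0.6},{"dp":[0.009,0,0],"delta_rot":[0,0,0],"fingers":-0.6},{"dp":[0.009,0,0],"delta_rot":[0,0,0],"fingers":-0.6},{"dp":[0.009,0,0],"delta_rot":[0,0,0],"fingers":-0.6},{"dp":[0.009,0,0],"delta_rot":[0,0,0],"fingers":-0.6},{"dp":[0.009,0,0],"delta_rot":[0,0,0],"fingers":-0.6}]'
python3 -m crank '[{"dp":[0.009,0,0],"delta_rot":[0,0,0],"fingers":-0.6},{"dp":[0.009,0,0],"delta_rot":[0,0,0],"fingers":-0.6},{"dp":[0.009,0,0],"delta_rot":[0,0,0],"fingers":-0.6},{"dp":[0.009,0,0],"delta_rot":[0,0,0],"fingers":-0.6},{"dp":[0.009,0,0],"delta_rot":[0,0,0],"fingers":-0.6},{"dp":[0.009,0,0],"delta_rot":[0,0,0],"fingers":-0.6},{"dp":[0.009,0,0],"delta_rot":[0,0,0],"fingers":-0.6},{"dp":[0.009,0,0],"delta_rot":[0,0,0],"fingers":-0.6},{"dp":[0.009,0,0],"delta_rot":[0,0,0],"fingers":-0.6},{"dp":[0.009,0,0],"delta_rot":[0,0,0],"fingers":-0.6},{"dp":[0.009,0,0],"delta_rot":[0,0,0],"fingers":-0.6},{"dp":[0.009,0,0],"delta_rot":[0,0,0],"fingers":-0.6}]'
python3 go.py 6 74 115; python3 pl.py | grep wrist
python3 -c "
from h import *
c,p,d=snap('wrist','w3.png')"
```

```text
t: 6.1
tcp_pos: [0.4859, -0.1318, 0.1139]
tool_rot: [0.677, 0.736, -0.0, 0.0]
force: [0.9, -2.1, -0.6]
finger_gap: 0.2
gripper_force: 0.7
t: 7.1
tcp_pos: [0.4814, -0.078, 0.1139]
tool_rot: [0.677, 0.736, 0.0, 0.0]
force: [0.4, -1.1, -0.1]
finger_gap: 0.2
gripper_force: 0.8
ledge tcp [[ 4.4 40.5]] 0.1139 dp [ 0.067   0.0032 -0.0021]
tool y rel ledge x 0.0016 rot z 0.0003 tilt [ 0. -0.] q [-0.39  0.68  1.92 -0.    0.55 -0.47] F [ 0.4 -1.1 -0.1] gap 0.2 t 7.1
wrist 22345 rect [ 8.5 97.3] [90.2 56.3] 90.0
wrist line y mean [  7.3 117.3] slope -0.002 655
```

View pics/w3.png

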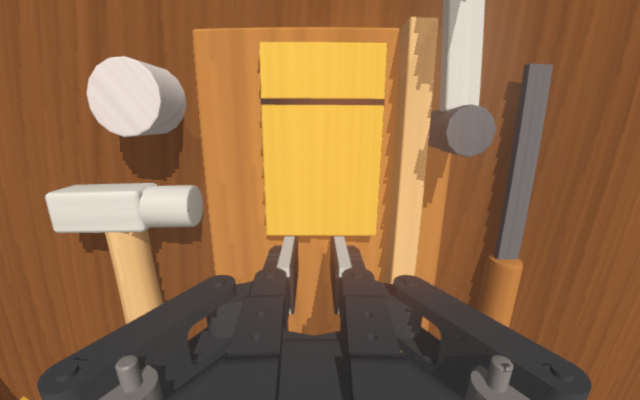

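The plate is square with its line at row 101. The ledge's left end shows at row ~30, columns 195–400. I'll check that end with the same camera.

```bash
python3 - <<'E'
from h import *
L=np.load('L.npy'); c=manip.camera_model('wrist'); p=cv2.imread('pics/w3.png')
cols=[205,220,235,250,300,340,375]
g=cv2.GaussianBlur(cv2.cvtColor(p,cv2.COLOR_BGR2GRAY),(5,3),0).astype(int)
rows=[15+np.argmax(np.diff(g[15:38,u])) for u in cols]; uv=[(u,r+.5) for u,r in zip(cols,rows)]
print(rows, led(plane(c,uv,.04),L).round(1).tolist(), led(plane(c,[(270,101.5),(380,101.5)],.046),L).round(1))
E
```

```text
[np.int64(28), np.int64(27), np.int64(27), np.int64(27), np.int64(26), np.int64(26), np.int64(27)] [[-44.7, 150.5], [-37.8, 150.8], [-30.9, 150.6], [-24.1, 150.5], [-1.5, 150.7], [16.5, 150.8], [32.3, 150.5]] [[-15.2 117.9]
 [ 34.9 118. ]]
```

```bash
python3 -m crank '[{"dp":[0.008,0,0],"delta_rot":[0,0,0],"fingers":-0.6},{"dp":[0.008,0,0],"delta_rot":[0,0,0],"fingers":-0.6},{"dp":[0.008,0,0],"delta_rot":[0,0,0],"fingers":-0.6},{"dp":[0.008,0,0],"delta_rot":[0,0,0],"fingers":-0.6},{"dp":[0.008,0,0],"delta_rot":[0,0,0],"fingers":-0.6},{"dp":[0.008,0,0],"delta_rot":[0,0,0],"fingers":-0.6},{"dp":[0.006,0,0],"delta_rot":[0,0,0],"fingers":-0.6},{"dp":[0.004,0,0],"delta_rot":[0,0,0],"fingers":-0.6},{"dp":[0.003,0,0],"delta_rot":[0,0,0],"fingers":-0.6},{"dp":[0.002,0,0],"delta_rot":[0,0,0],"fingers":-0.6},{"dp":[0,0,0],"delta_rot":[0,0,0],"fingers":-0.6}]'
python3 go.py 6 74 115; python3 pl.py | grep wrist
python3 - <<'E'
from h import *
L=np.load('L.npy'); c,p,d=snap('wrist','w4.png')
g=cv2.cvtColor(p,cv2.COLOR_RGB2GRAY)
for u in(265,285,320,350,380):
    r=60+np.argmin(cv2.GaussianBlur(g,(3,3),0)[60:130,u]); print('line',led(plane(c,[(u,r)],.046),L).round(1))
for u in(200,215,230,245):
    r=70+np.argmax(np.diff(cv2.GaussianBlur(g,(5,3),0)[70:130,u].astype(int)));print('end',r,led(plane(c,[(u,r+.5)],.04),L).round(1))
E
```

```text
t: 8.22
tcp_pos: [0.4786, -0.0468, 0.1139]
tool_rot: [0.677, 0.736, 0.0, -0.0]
force: [0.2, 0.3, -0.6]
finger_gap: 0.202
gripper_force: 0.0
ledge tcp [[ 4.3 71.9]] 0.1139 dp [ 0.0043  0.0034 -0.0022]
tool y rel ledge x 0.0017 rot z 0.0003 tilt [-0.0003  0.0003] q [-0.33  0.67  1.93  0.    0.53 -0.41] F [ 0.2  0.3 -0.6] gap 0.202 t 8.22
wrist 22285 rect [  8.2 128.9] [56.3 89.7] 0.0
wrist line y mean [  7.1 148.8] slope 0.006 652
line [[-17.2 149.1]]
line [[ -8.1 149.1]]
line [[  7.8 149. ]]
line [[ 21.5 149.1]]
line [[ 35.1 149.2]]
end 98 [[-49.2 150.9]]
end 98 [[-42.  150.8]]
end 97 [[-34.7 151.2]]
end 97 [[-27.6 151.1]]
```

```bash
python3 -m crank '[{"dp":[0.0012,0,0],"delta_rot":[0,0,0],"fingers":-0.6},{"dp":[0.0012,0,0],"delta_rot":[0,0,0],"fingers":-0.6},{"dp":[0.001,0,0],"delta_rot":[0,0,0],"fingers":-0.6},{"dp":[0,0,0],"delta_rot":[0,0,0],"fingers":-0.6},{"dp":[-0.02,0,0],"delta_rot":[0,0,0],"fingers":-0.6},{"dp":[-0.02,0,0],"delta_rot":[0,0,0],"fingers":-0.6},{"dp":[0,0,-0.06],"delta_rot":[0,0,0],"fingers":-1},{"dp":[0,0,-0.06],"delta_rot":[0,0,0],"fingers":-1},{"dp":[0,0,0],"delta_rot":[0,0,0],"fingers":-1},{"dp":[0,0,0],"delta_rot":[0,0,0],"fingers":-1}]'
python3 pl.py|grep wrist
python3 - <<'E'
from h import *
L=np.load('L.npy'); c,p,d=snap('wrist','w5.png')
h=cv2.cvtColor(p,cv2.COLOR_RGB2HSV); m=cv2.inRange(h,(0,170,100),(6,255,255))|cv2.inRange(h,(174,170,100),(180,255,255))
uv=np.argwhere(m>0)[:,::-1]; print('red',len(uv),uv.mean(0) if len(uv) else 0)
E
python3 go.py 84 180 165
```

```text
t: 9.25
tcp_pos: [0.4813, -0.0665, 0.1753]
tool_rot: [0.677, 0.736, 0.001, 0.002]
force: [0.7, -0.8, -0.2]
finger_gap: 0.001
gripper_force: 0.0
wrist 11883 rect [  8.4 130.1] [56.4 90. ] 0.0
wrist line y mean [  7.3 150. ] slope 0.004 326
red 995 [425.97286432  14.15678392]
ledge tcp [[ 3.8 53.3]] 0.1731 dp [0.2533 0.1608 0.016 ]
tool y rel ledge x 0.0012 rot z 0.0002 tilt [-0.002   0.0008] q [-0.37  0.56  1.9   0.    0.69 -0.45] F [0.1 0.2 0.4] gap 0.002 t 9.45
```

View pics/w5.png

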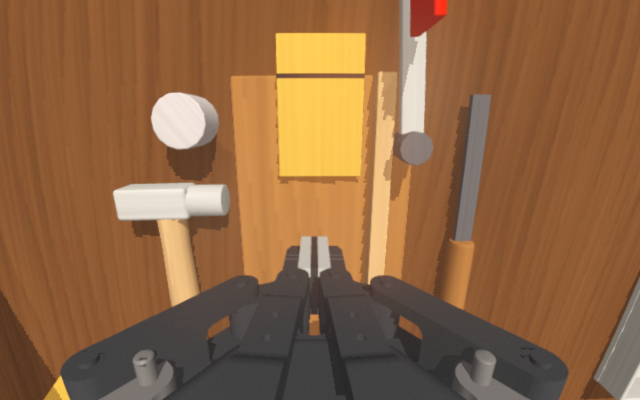

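The line lies over the ledge end (rows 75–76). The plate is square, and the tab at (426,14) is still parked. Now I raise, move beyond the tab, and turn a quarter turn so the narrow side of the shut fingers pushes.

```bash
python3 -m crank '[{"dp":[0,0,-0.05],"delta_rot":[0,0,0.0192],"fingers":-1},{"dp":[0,0,-0.05],"delta_rot":[0,0,0.0192],"fingers":-1},{"dp":[0,0,0],"delta_rot":[0,0,0.0192],"fingers":-1},{"dp":[0,0,0],"delta_rot":[0,0,0.0192],"fingers":-1},{"dp":[0,0,0],"delta_rot":[0,0,0.0192],"fingers":-1},{"dp":[0,0,0],"delta_rot":[0,0,0.0192],"fingers":-1},{"dp":[0,0,0],"delta_rot":[0,0,0.0192],"fingers":-1},{"dp":[0,0,0],"delta_rot":[0,0,0.0192],"fingers":-1},{"dp":[0,0,0],"delta_rot":[0,0,0.0192],"fingers":-1},{"dp":[0,0,0],"delta_rot":[0,0,0.0192],"fingers":-1},{"dp":[0,0,0],"delta_rot":[0,0,0.0192],"fingers":-1},{"dp":[0,0,0],"delta_rot":[0,0,0.0192],"fingers":-1}]'
python3 -m crank '[{"dp":[0,0,0],"delta_rot":[0,0,0.006],"fingers":-1},{"dp":[0,0,0],"delta_rot":[0,0,0],"fingers":-1}]'
python3 go.py 88 182 200
python3 - <<'E'
from h import *
L=np.load('L.npy')
for n in('top','scene'):
    c,p,d=snap(n); h=cv2.cvtColor(p,cv2.COLOR_RGB2HSV); m=cv2.inRange(h,(0,150,90),(6,255,255))|cv2.inRange(h,(174,150,90),(180,255,255))
    n_,l,s,ce=cv2.connectedComponentsWithStats(m)
    for i in range(1,n_):
        P=led(plane(c,[ce[i]],.095 if n=='top' else .082),L)[0]
        if s[i,4]>12 and abs(P[0])<130 and 80<P[1]<230: print(n,ce[i],s[i],P.round(1),'theta',np.arctan2(66-P[0],P[1]-105).round(3))
E
```

```text
t: 10.45
tcp_pos: [0.4797, -0.0651, 0.2227]
tool_rot: [0.995, 0.1, -0.001, -0.001]
force: [-0.1, 0.4, -0.5]
finger_gap: 0.003
gripper_force: 0.0
t: 10.62
tcp_pos: [0.4798, -0.0652, 0.2228]
tool_rot: [0.996, 0.084, -0.001, -0.001]
force: [-0.3, -0.2, 1.1]
finger_gap: 0.001
gripper_force: 0.0
ledge tcp [[ 3.9 53.5]] 0.2228 dp [ 0.1898 -0.2415  0.0455]
tool y rel ledge x -1.4842 rot z -0.2362 tilt [-0.0024  0.0009] q [-0.37  0.47  1.86 -0.    0.82  1.04] F [-0.3 -0.2  1.1] gap 0.001 t 10.62
top [283.80645161 185.74193548] [278 184  13   4  31] [ 60.4 185.8] theta 0.07
scene [341.29411765 179.05882353] [339 173   6  14  51] [ 58.  187.8] theta 0.097
```

```bash
python3 -m crank '[{"dp":[0.0475,-0.0604,0],"delta_rot":[0,0,0],"fingers":-1},{"dp":[0.0475,-0.0604,0],"delta_rot":[0,0,0],"fingers":-1},{"dp":[0.0475,-0.0604,0],"delta_rot":[0,0,0],"fingers":-1},{"dp":[0.0475,-0.0604,0],"delta_rot":[0,0,0],"fingers":-1},{"dp":[0,0,0],"delta_rot":[0,0,0],"fingers":-1},{"dp":[0,0,0],"delta_rot":[0,0,0],"fingers":-1}]'
python3 go.py 88 182 152
python3 -c "
from h import *
snap('scene','s6.png'); a=cv2.imread('pics/s6.png')[110:260,220:400]
cv2.imwrite('pics/c6.png',cv2.resize(a,(540,450)))"
```

```text
t: 11.22
tcp_pos: [0.5539, 0.0716, 0.2233]
tool_rot: [0.996, 0.087, -0.0, 0.0]
force: [-0.5, -0.5, 0.4]
finger_gap: 0.004
gripper_force: 0.0
ledge tcp [[ 89.  183.6]] 0.2233 dp [-0.0023  0.0031  0.1427]
tool y rel ledge x -1.4788 rot z -0.2354 tilt [-0.0003 -0.0001] q [-0.07  0.55  1.68 -0.    0.92  1.33] F [-0.5 -0.5  0.4] gap 0.004 t 11.22
```

View pics/c6.png

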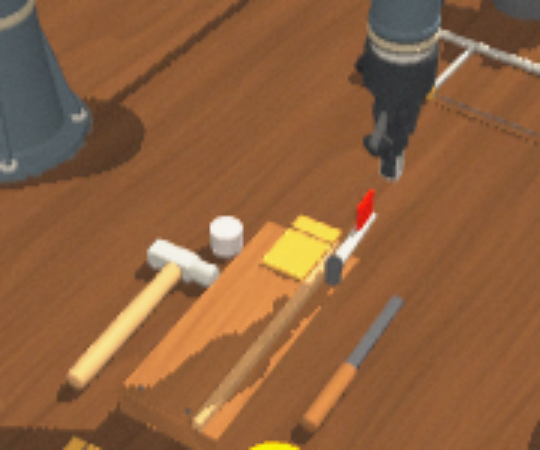

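The fingers hang beyond the tab (crop 365,208) with free space below. I'll lower and close up to its far face.

```bash
python3 -m crank '[{"dp":[0,0.003,0.04],"delta_rot":[0,0,0],"fingers":-1},{"dp":[0,0,0.04],"delta_rot":[0,0,0],"fingers":-1},{"dp":[0,0,0.04],"delta_rot":[0,0,0],"fingers":-1},{"dp":[0,0,0.022],"delta_rot":[0,0,0],"fingers":-1},{"dp":[0,0,0],"delta_rot":[0,0,0],"fingers":-1},{"dp":[-0.012,0,0],"delta_rot":[0,0,0],"fingers":-1},{"dp":[-0.012,0,0],"delta_rot":[0,0,0],"fingers":-1},{"dp":[0,0,0],"delta_rot":[0,0,0],"fingers":-1}]'
cat > sw.py <<'E'
from h import *
L=np.load('L.npy'); s=manip.sense(); T=rot(s['tool_rot']); th=np.arctan2(T[1,1],T[0,1])-L[2]+np.pi/2
C=led(s['tcp_pos'],L)[0]-[66,105]; n=np.array([np.cos(th),np.sin(th)]);u=np.array([-n[1],n[0]])
print('tool theta',th.round(3),'off',(C@n).round(1),'R',(C@u).round(1),'z',s['tcp_pos'][2].round(4),'F',s['force'].round(1),'q',s['q'].round(2),'t',s['t'])
E
python3 sw.py
```

```text
t: 11.93
tcp_pos: [0.5405, 0.0659, 0.1538]
tool_rot: [0.996, 0.084, -0.001, -0.0]
force: [0.8, 0.2, -0.2]
finger_gap: -0.001
gripper_force: 0.0
tool theta 0.087 off 15.6 R 73.0 z 0.1538 F [ 0.8  0.2 -0.2] q [-0.08  0.65  1.76 -0.    0.74  1.32] t 11.9333
```

Now I sweep 12 rows of 0.08 rad each about the pivot, starting with a small closing shift.

```bash
python3 -m crank '[{"dp":[-0.0145,-0.0018,0],"delta_rot":[0,0,-0.0127],"fingers":-1},{"dp":[-0.012,-0.0018,0],"delta_rot":[0,0,-0.0127],"fingers":-1},{"dp":[-0.012,-0.0018,0],"delta_rot":[0,0,-0.0127],"fingers":-1},{"dp":[-0.012,-0.0018,0],"delta_rot":[0,0,-0.0127],"fingers":-1},{"dp":[-0.012,-0.0018,0],"delta_rot":[0,0,-0.0127],"fingers":-1},{"dp":[-0.012,-0.0018,0],"delta_rot":[0,0,-0.0127],"fingers":-1},{"dp":[-0.012,-0.0018,0],"delta_rot":[0,0,-0.0127],"fingers":-1},{"dp":[-0.012,-0.0018,0],"delta_rot":[0,0,-0.0127],"fingers":-1},{"dp":[-0.012,-0.0018,0],"delta_rot":[0,0,-0.0127],"fingers":-1},{"dp":[-0.012,-0.0018,0],"delta_rot":[0,0,-0.0127],"fingers":-1},{"dp":[-0.012,-0.0018,0],"delta_rot":[0,0,-0.0127],"fingers":-1},{"dp":[-0.012,-0.0018,0],"delta_rot":[0,0,-0.0127],"fingers":-1}]'
python3 sw.py
python3 -c "
from h import *
snap('scene','s7.png'); a=cv2.imread('pics/s7.png')[110:260,220:400]
cv2.imwrite('pics/c7.png',cv2.resize(a,(540,450)))"
```

```text
t: 12.93
tcp_pos: [0.4779, 0.035, 0.154]
tool_rot: [0.844, 0.536, 0.001, 0.0]
force: [1.0, 0.9, 0.9]
finger_gap: 0.001
gripper_force: 0.5
tool theta 1.049 off 14.2 R 72.5 z 0.154 F [1.  0.9 0.9] q [-0.16  0.59  1.92  0.    0.63  0.28] t 12.9333
```

View pics/c7.png

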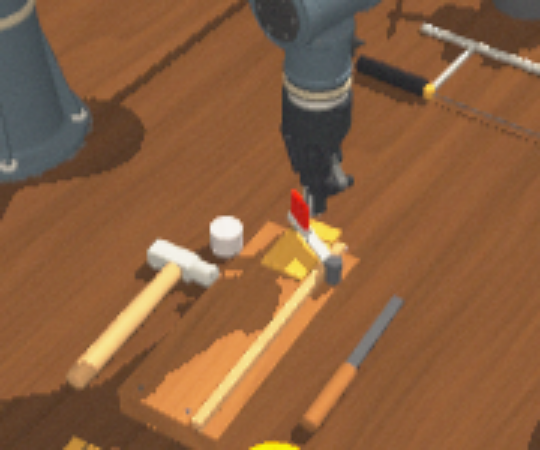

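The arm is following (tab at crop 300,208) and is about two-thirds of the way round. I'll finish to the stop, with small steps at the end.

```bash
python3 -m crank '[{"dp":[-0.012,-0.0018,0],"delta_rot":[0,0,-0.0127],"fingers":-1},{"dp":[-0.012,-0.0018,0],"delta_rot":[0,0,-0.0127],"fingers":-1},{"dp":[-0.012,-0.0018,0],"delta_rot":[0,0,-0.0127],"fingers":-1},{"dp":[-0.012,-0.0018,0],"delta_rot":[0,0,-0.0127],"fingers":-1},{"dp":[-0.012,-0.0018,0],"delta_rot":[0,0,-0.0127],"fingers":-1},{"dp":[-0.009,-0.0013,0],"delta_rot":[0,0,-0.0095],"fingers":-1},{"dp":[-0.006,-0.0009,0],"delta_rot":[0,0,-0.0064],"fingers":-1},{"dp":[0,0,0],"delta_rot":[0,0,0],"fingers":-1}]'
python3 sw.py
python3 -m crank '[{"dp":[-0.002,0,0],"delta_rot":[0,0,0],"fingers":-1},{"dp":[-0.002,0,0],"delta_rot":[0,0,0],"fingers":-1},{"dp":[0,0,0],"delta_rot":[0,0,0],"fingers":-1}]'
python3 sw.py
```

```text
t: 13.65
tcp_pos: [0.4646, 0.0, 0.1538]
tool_rot: [0.688, 0.726, 0.001, 0.001]
force: [0.2, 0.7, 0.5]
finger_gap: -0.0
gripper_force: 0.3
tool theta 1.542 off 12.6 R 72.3 z 0.1538 F [0.2 0.7 0.5] q [-0.24  0.58  1.96  0.    0.6  -0.3 ] t 13.65
t: 13.9
tcp_pos: [0.4646, -0.0004, 0.1537]
tool_rot: [0.689, 0.725, 0.001, -0.0]
force: [0.8, 8.8, 3.4]
finger_gap: 0.002
gripper_force: 4.4
tool theta 1.54 off 12.0 R 72.3 z 0.1537 F [0.8 8.8 3.4] q [-0.24  0.58  1.96  0.    0.6  -0.3 ] t 13.9
```

The force rose to 9 N with no further motion, so the arm is at its stop. Backing off and lifting clear.

```bash
python3 -m crank '[{"dp":[0.02,0,0],"delta_rot":[0,0,0],"fingers":-1},{"dp":[0.04,0,0],"delta_rot":[0,0,0],"fingers":-1},{"dp":[0,0,-0.07],"delta_rot":[0,0,0],"fingers":-1},{"dp":[0,0,-0.07],"delta_rot":[0,0,0],"fingers":-1},{"dp":[0.07,0,-0.03],"delta_rot":[0,0,0],"fingers":-1},{"dp":[0.07,0,0],"delta_rot":[0,0,0],"fingers":-1},{"dp":[0.07,0,0],"delta_rot":[0,0,0],"fingers":-1},{"dp":[0.07,0,0],"delta_rot":[0,0,0],"fingers":-1},{"dp":[0,0,0],"delta_rot":[0,0,0],"fingers":-1},{"dp":[0,0,0],"delta_rot":[0,0,0],"fingers":-1}]'
python3 - <<'E'
from h import *
L=np.load('L.npy')
c,p,d=snap('top','t8.png'); s_=snap('scene','s8.png')
h=cv2.cvtColor(p,cv2.COLOR_RGB2HSV); m=cv2.inRange(h,(0,150,90),(6,255,255))|cv2.inRange(h,(174,150,90),(180,255,255))
n_,l,s,ce=cv2.connectedComponentsWithStats(m)
for i in range(1,n_):
    P=led(plane(c,[ce[i]],.098),L)[0]
    if s[i,4]>8 and abs(P[0])<130 and 80<P[1]<230: print(ce[i],s[i],P.round(1),'theta',np.arctan2(66-P[0],P[1]-105).round(3))
a=cv2.resize(cv2.imread('pics/t8.png')[150:260,270:430],(480,330),interpolation=cv2.INTER_CUBIC); b=cv2.resize(cv2.imread('pics/s8.png')[160:270,240:346],(318,330))
cv2.imwrite('pics/c8.png',cv2.hconcat([a,b]))
E
```

```text
t: 14.73
tcp_pos: [0.4541, 0.1697, 0.2381]
tool_rot: [0.686, 0.728, -0.0, 0.0]
force: [-0.3, -0.3, 0.7]
finger_gap: 0.0
gripper_force: 0.0
[314.8 209.6] [314 205   2  12  15] [-11.5 104.4] theta 1.578
```

View pics/c8.png

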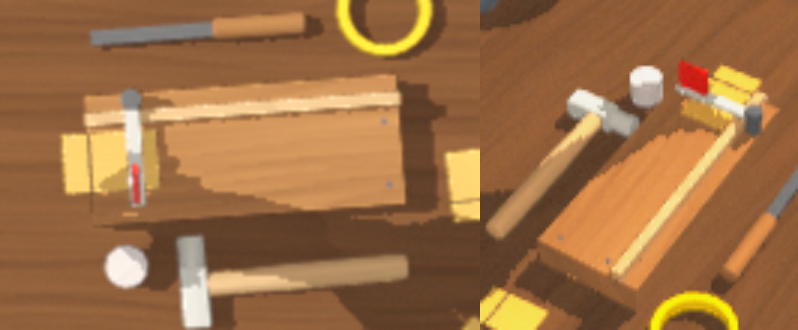

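The plate is flat and square, overhanging the left end with its line over the edge (crop 90,160). The hold-down is square across it (tab at 136,185, angle ≈1.57), and the tools lie where they were. Handing in.

```bash
python3 -c "
from station import manip
print(manip.sign_off())"
```

```text
the job is handed in; nothing more can be done
None
```

The job is handed in at about 15 s: the plate lies flat and square with its black line within about 1 mm of the ledge's left end, the hold-down arm is at its stop across it (about 1.57 rad), the gripper is clear, and the other tools look undisturbed.

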